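# Take the template guide out of an upturned router

### The arm

A 6-joint arm with a two-finger parallel gripper is mounted at the origin on the work surface. World frame = base frame: x ahead of the robot, y to its left, z up, the work surface at z = 0. Lengths are in m, angles in rad, forces in N, time in s.
With the tool pointing down it reaches from about 0.275 to 0.75 m from the base axis. Payload 10.2 kg.
Tool frame: the origin (TCP) lies between the finger pads; the fingertips stand 8 mm ahead of it and the grasp point (between the pads) lies 11 mm behind it; z points along the fingers, y is the line along which they close (so a half turn about z gives the same grasp; the last joint's range is limited). The gripper opens to 88 mm and grips with 3 to 60 N. Pads are 18 mm wide; open, the fingers measure 123 mm over their backs; the gripper's body (75 mm by 187 mm) begins 45 mm behind the grasp point.
Start: joints at [0.957, 0.313, 1.498, -0, 1.331, -0.223], TCP at [0.2, 0.485, 0.247] pointing down, gripper open.
Joint ranges: [-2.94, 2.94], [-0.97, 2.17], [0.19, 2.56], [-1.23, 4.37], [0.02, 3.11], [-2.88, 2.88]. Speed limits (rad/s): [2.39, 2.39, 3.01, 3.14, 3.14, 3.14].

### API

Orientations are given as a unit quaternion [x, y, z, w].
In Python, from plant import * gives the robot as it stands. Calls block until the motion is done:
- move_pose(position, orientation): joint-space move of the TCP to a pose.
- move_l(position, rot=None, rate=0.15): straight line of the TCP; rot=None keeps the orientation; rate is the mean speed in m/s.
- set_joints(angles): joint-space move.
- gripper_to(opening, strength=None): finger opening in m; strength is the grip in N (None keeps the last); returns when the fingers have stopped.
- sleep(seconds).
- solve_ik(position, orientation): joint angles nearest the present ones, or None.
- observe(): the state.
- read_camera(name): name is "scene" or "top"; returns a dict with "pixels" (480x640x3 uint8, red, green, blue), "depth" (480x640 float32, m along the optical axis (not along the pixel's ray), 0 where there is no reading), "fx", "fy", "cx", "cy" (pixels), "xyz" and "rotation" of the camera in the world. Camera axes: x right, y down, z forward; pixel columns grow to the right and rows downward; lengths in m; the calibration is good to about 2 mm. A picture is of the moment at which its call begins.
A pose or a line that the arm cannot do raises IKError and nothing moves.
- close_job(): hands the job in, once; it reports no verdict.
Trained networks look in the newest picture that a camera, given by its name, has taken for a name from the list of things; names that differ only in an ending like _2 or _b are one class to them, and where a whole thing is asked for, a point or a joint stands for the part that bears it (a point fixed in the world has none). Each returns a list of dicts, best first, with "p" (0 to 1); they miss things now and then, are a little off and sometimes report something else, mostly with a low value. They report only what shows in the picture. A call takes as long as a camera call. They do not tell look-alikes from the thing itself.
- search_frame(camera, thing): "point" ([row, column] in pixels, amid what is visible of it).
- masks_of(camera, thing): "mask" (480x640 bool, what is visible of it) and "point" ([row, column] in pixels, amid what is visible of it).
The state is a dict: "time_s": time; "joint_pos": joint angles; "joint_velocities": joint speeds; "effort": joint torques, N m; "eef_pos": TCP position; "tool_rot": TCP orientation; "wrist_force": force on the tool from outside, world axes, zero at the start; "moment": the same for the moment, N m; "gripper_width": finger opening in m.
Only numpy, scipy, OpenCV 4.12 (cv2) and the standard library are available. Lean on these libraries where they do the work, as an engineer would, in place of code of your own. Each camera call takes 0.05 s, during which the arm holds its last target. There are 200 camera calls.

### The job

The router stands upside down in its stand with a template guide locked in the bayonet mount of its sole. Press the release button beside the mount until it clicks down and stays down, turn the guide about a quarter turn anticlockwise (seen from above) until you feel its stop, lift it straight out, and set it down flat, flange down, in the empty compartment of the guide tray. Force nothing: press, turn and lift gently, do not let the guide drop, and do not disturb the spare guides, the bench dog or the battery beside the work.

Things in the scene. Friction and masses are not known exactly. Their poses are not given: they have to be found in the camera images.
- router: Compact router, upside down, fixed in a 130 x 130 x 36 mm plywood stand. On top its black sole, 160 (x) x 140 (y) mm, top face 200 mm above the bench. Origin on the bench below the mount's axis; z up, x along the sole's long side.
- mount (a point): Centre of the bayonet mount, level with the sole's top; router axes. A well 68 mm across, flush with the sole: a steel ring with two claws (about +x and -x) covers the guide's lugs; with two 25 mm windows between. The ring is clamped in slots, up to 17 degrees either way off the router's axes: the guide meets its stop 75 to 109 degrees from locked and lifts out there or up to 5 degrees short.
- collar (a point): Centre of the guide's collar at its top rim. A spring in the well pushes the seated guide up against the claws with about 12 N: turning drags (0.2 to 0.5 N m), and once free the push comes onto the gripper and the guide can rise 3 mm. It has 1.5 mm sideways play. Pulling it up early or pushing it aside by over 10 N, or twisting on at a stop by over 0.5 N m more than the drag, overloads the mount.
- release (a joint): Travel of the release button: under 0.001 m up (locked), about 0.006 fully down (unlocked). Over-centre click: it resists with up to about 8 N to half travel, then snaps down and stays down when let go; let go earlier it comes back up. Up, its hidden pin stops the guide after 3 degrees of turn. The bottom stop is hard: do not press on it with over 20 N.
- release_top (a point): Middle of the release button's flat round top: steel, 16 mm across, standing 10 mm above the sole when up, 4 mm when down, at (+46, +20) mm from the mount's centre in the router's axes. Press straight down.
- guide: Aluminium guide to take out, about 90 g, 29 mm tall. Flange 4 mm thick with two lugs 20 mm wide reaching 31 mm from the axis along its +x and -x; hub 45 mm dia. to height 9; plain round collar 30 mm dia. from 9 to 29 mm: grip this from above, any yaw. Origin on its axis, flange underside, z up. Locked: origin 8 mm below the sole's top, x along the router's x, collar 21 mm above the sole.
- tray: Shallow fixed wooden tray, 268 (x) x 92 (y) x 14 mm, floor 4 mm thick; three 84 mm square compartments in a row along its x, 88 mm apart (walls between them 12.5 mm high). Origin: centre of the underside. Two hold spare guides, one is empty.
- pocket: The tray's empty compartment: origin at the centre of its floor (4 mm above the bench), with a thin round grey felt; axes as the tray. A guide set down there has its origin at this height.
- spare_small: Spare aluminium guide lying in the tray: same flange, collar of only 20 mm diameter, 24 mm tall in all. Leave it.
- spare_large: Spare aluminium guide lying in the tray: same flange, wide collar of 40 mm diameter, 24 mm tall in all. Leave it.
- dog_near: The red plastic bench dog that lies between router and tray on their far side, 55 x 60 x 32 mm, origin under its centre. Leave it.
- battery: Black battery pack, 115 x 75 x 61 mm. Leave it.
Mind the look-alikes: they are no part of the job. Leave any blue or turquoise look-alike of the guide alone.

How it is judged:
On the way, in this order (a step that is already met when the one before it is completed fails the run):
1. the release button clicks fully down while the guide is still locked in the mount (value of joint release above 0.0045 m and z of guide in the frame of mount below -0.004 m and angle between the x axis of guide and the x axis of router, either way round below 0.2 rad), for 0.1 s.
2. the guide, still in the mount, is turned about a quarter turn (angle between the x axis of guide and the x axis of router, either way round above 1.15 rad and z of guide in the frame of mount below -0.001 m and horizontal distance between guide and mount below 0.006 m), for 0.1 s.
3. the guide is lifted out, clear of the mount (z of guide in the frame of mount above 0.01 m and angle between guide's own z axis and vertical below 0.35 rad), for 0.05 s.
At the end, for the whole second after the job is handed in: The guide lies flat (within about 5 degrees, flange down) on the floor of the empty tray compartment, its axis within 20 mm of the compartment's centre, at rest and let go; the release button is still down; the spare guides, bench dog and battery have not been moved by more than 20 mm (horizontal distance between guide and pocket below 0.02 m and z of guide in the frame of pocket below 0.004 m and angle between guide's own z axis and vertical below 0.08 rad and linear speed of guide below 0.02 m/s and value of joint release above 0.0045 m); the robot touches nothing.
It fails at once if the robot presses on the router or its button with more than 35 N (contact force between any of the fingers, the arm and router above 35 N).
It fails at once if the guide is forced against its mount (pulled, pushed or wrenched: more than 40 N between guide and router in all, of which its spring alone makes about 24 N) (contact force between guide and router above 40 N).
It fails at once if the guide is let go in the air, 25 mm or more above the compartment's floor, away from the mount (contact force between the fingers and guide below 0.05 N and z of guide in the frame of pocket above 0.025 m and (horizontal distance between guide and mount above 0.03 m or z of guide in the frame of mount above 0.015 m)).
It fails at once if a spare guide, the near bench dog or the battery is moved by more than 20 mm (distance of any of spare_small, spare_large, dog_near, battery from where it was at the start of the episode above 0.02 m).
It also fails if it takes over 70 s, if anything falls off the work surface, if the arm or the gripper's body presses on something with over 40 N, if the wrist force passes 120 N, or if a joint passes its speed limit or range.

## Working session

There is one attempt and no reset: what is moved stays moved. The work goes in short steps, each a Python script; the robot and the scene stay as the last script left them, time stands still between calls to the robot, and variables do not carry over. Pictures are saved under pics/ and viewed, on a budget of 10 in all, crops included, one or two more only if the job needs it, and the job is handed in when it is done.

```bash
ls; mkdir -p pics; python3 - <<'E'
from plant import *
import cv2,numpy as np
for c in ("scene","top"):
    f=read_camera(c); np.savez(f"pics/{c}.npz",**f)
    cv2.imwrite(f"pics/{c}0.png",f["pixels"][:,:,::-1]); print(c,f["xyz"],f["rotation"],f["fx"],f["cx"],f["cy"])
    for t in ("guide","release","release_top","collar","mount","pocket","tray","router","spare_small","spare_large","dog_near"):
        print(t,[(np.round(d["point"]),round(d["p"],2)) for d in search_frame(c,t)])
print(observe())
E
```

```text
pics
scene [1.24752771 0.91165794 0.85186632] [ 0.29204135  0.82609258 -0.45225771 -0.16657088] 593.2785650929414 329.7305995717891 244.766705931855
guide [(array([254., 355.]), 0.8), (array([291., 312.]), 0.65), (array([302., 402.]), 0.56)]
release []
release_top [(array([258., 338.]), 0.37)]
collar [(array([304., 403.]), 0.89), (array([291., 310.]), 0.76), (array([252., 353.]), 0.63)]
mount [(array([292., 351.]), 0.92)]
pocket [(array([239., 270.]), 0.49)]
tray [(array([248., 270.]), 0.75)]
router [(array([292., 357.]), 0.85)]
spare_small [(array([261., 335.]), 0.73), (array([227., 297.]), 0.62)]
spare_large [(array([248., 244.]), 0.6)]
dog_near [(array([308., 259.]), 0.92), (array([254., 356.]), 0.27)]
top [0.37080567 0.09706248 1.19494701] [-0.69746167  0.71184834 -0.0572495   0.05951177] 568.588584736942 316.68288198668483 249.00187658016486
guide [(array([233., 270.]), 0.77), (array([327., 276.]), 0.75), (array([255., 355.]), 0.67)]
release [(array([201., 266.]), 0.58)]
release_top [(array([204., 266.]), 0.46)]
collar [(array([234., 268.]), 0.74), (array([316., 277.]), 0.68), (
[... 369 characters left out ...]
.]), 0.36)]
{'time_s': 1.2, 'joint_pos': array([ 9.56596115e-01,  3.12884497e-01,  1.49766260e+00, -5.96302490e-06,
        1.33097491e+00, -2.23407486e-01]), 'joint_velocities': array([ 0.00070172,  0.00062494, -0.00051266,  0.000854  ,  0.00059911,
       -0.0014923 ]), 'effort': array([-3.35131190e-04, -4.02109265e+01, -2.52415466e+01,  6.94273040e-02,
        3.19161569e-02,  6.04695447e-05]), 'eef_pos': array([0.20001441, 0.48543266, 0.24674221]), 'tool_rot': array([1.94154676e-01, 9.80970928e-01, 3.10885143e-05, 1.70088862e-05]), 'wrist_force': array([-0.60881078,  0.13966925,  0.35713416]), 'moment': array([-0.04930898,  0.00834757, -0.01441272]), 'gripper_width': 0.08801456881586699}
```

View pics/top0.png

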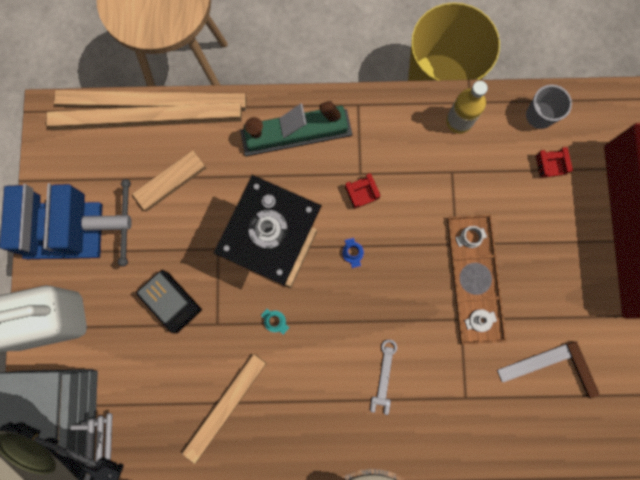

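View pics/scene0.png

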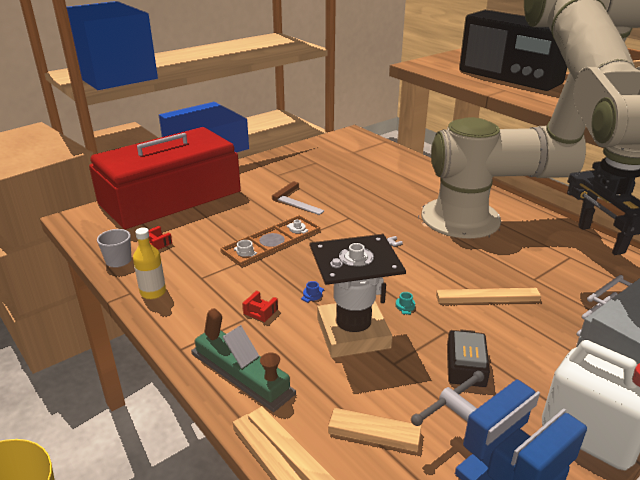

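The top view shows the router sole around (268,230), the release button at (268,201), and the tray's empty felt at (475,278) between the two spares. The blue and turquoise look-alikes are at (353,253) and (275,321). The scene view agrees. Next I'll measure metrically from depth.

```bash
cat > geo.py <<'E'
import numpy as np, cv2
from scipy.spatial.transform import Rotation as R
def cloud(f):
    v,u=np.mgrid[:480,:640]; d=f["depth"]
    p=np.stack([(u-f["cx"])/f["fx"]*d,(v-f["cy"])/f["fy"]*d,d],-1)
    w=p@R.from_quat(f["rotation"]).as_matrix().T+f["xyz"]; w[d==0]=np.nan
    return w
def proj_z(f,uv,z):   # pixel -> world at height z
    uv=np.atleast_2d(uv).astype(float)
    r=np.c_[(uv[:,0]-f["cx"])/f["fx"],(uv[:,1]-f["cy"])/f["fy"],np.ones(len(uv))]@R.from_quat(f["rotation"]).as_matrix().T
    return f["xyz"]+r*((z-f["xyz"][2])/r[:,2])[:,None]
def rect(p):
    (c,s,a)=cv2.minAreaRect((p[:,:2]*1000).astype(np.float32)); return np.round(c,1),np.round(s,1),round(a,2)
E
python3 - <<'E'
from geo import *
T=dict(np.load("pics/top.npz")); S=dict(np.load("pics/scene.npz"))
for n,f in(("top",T),("scene",S)):
    w=cloud(f); z=w[...,2]
    c0=proj_z(T,[268,230],.2)[0]
    near=np.hypot(w[...,0]-c0[0],w[...,1]-c0[1])<.13
    sole=near&(z>.19)&(z<.235); print(n,"sole",rect(w[sole]),sole.sum(),np.nanmedian(w[near&(z>.19)&(z<.21)],0))
    col=near&(z>.2165)&(z<.226); print(" collar",rect(w[col]),w[col].mean(0),col.sum())
    b0=proj_z(T,[268,201],.21)[0]
    b=(np.hypot(w[...,0]-b0[0],w[...,1]-b0[1])<.02)&(z>.2065)&(z<.215); print(" button",b0,rect(w[b]),w[b].mean(0),b.sum())
    t0=proj_z(T,[475,278],.004)[0]
    t=(abs(w[...,0]-t0[0])<.17)&(abs(w[...,1]-t0[1])<.09)
    rim=t&(z>.0085)&(z<.02); print(" tray",t0,rect(w[rim]),rim.sum())
    for n2,p in(("A",[472,237]),("B",[481,321])):
        q=proj_z(T,p,.024)[0]; k=(np.hypot(w[...,0]-q[0],w[...,1]-q[1])<.03)&(z>.0205)&(z<.03); print(n2,q,rect(w[k]) if k.sum() else None)
    g=(np.hypot(w[...,0]-t0[0],w[...,1]-t0[1])<.035); hsv=cv2.cvtColor(f["pixels"],cv2.COLOR_RGB2HSV)
    felt=g&(hsv[...,1]<70); print(" felt",rect(w[felt]),felt.sum(),np.nanmedian(w[felt],0))
E
python3 - <<'E'
import cv2
im=cv2.imread("pics/top0.png")
a=cv2.resize(im[170:295,205:335],None,fx=4,fy=4,interpolation=cv2.INTER_CUBIC); cv2.imwrite("pics/crop1.png",a)
E
```

```text
top sole (array([575.3, 186.1]), array([140.9, 160.8]), 64.42) 6663 [0.57237461 0.18566168 0.1993278 ]
 collar (array([574.5, 186.4]), array([28.5, 28.9]), 87.74) [0.57455386 0.18616726 0.22027567] 100
 button [0.62366842 0.18357159 0.21      ] (array([624.9, 184. ]), array([14.2, 14.3]), 51.49) [0.62437802 0.18385073 0.20926582] 57
 tray [ 0.50079038 -0.23271263  0.004     ] (array([ 505.5, -232.1]), array([280.4,  94.5]), 2.74) 1443
A [ 0.58487852 -0.2265774   0.024     ] (array([ 586.8, -228.4]), array([37.9, 39.2]), 42.87)
B [ 0.41019572 -0.23360338  0.024     ] (array([ 411.7, -236.5]), array([18.4, 20.4]), 9.18)
 felt (array([ 500.8, -233.5]), array([65.3, 64.6]), 83.02) 775 [ 0.50026701 -0.23340971  0.00426745]
scene sole (array([577.2, 185.4]), array([148.1, 161.8]), 64.37) 3436 [0.58749303 0.19786891 0.20160904]
 collar (array([577.9, 186.3]), array([32.6, 30. ]), 72.8) [0.57829    0.18649501 0.22068436] 109
 button [0.62366842 0.18357159 0.21      ] (array([627.6, 183.2]), array([19.4, 15.8]), 66.54) [0.62940096 0.1854387  0.21060991] 44
 tray [ 0.50079038 -0.23271263  0.004     ] (array([ 484.9, -251.2]), array([312.1, 139.5]), 2.7) 1040
A [ 0.58487852 -0.2265774   0.024     ] (array([ 590.5, -227.5]), array([47.1, 36.2]), 57.7)
B [ 0.41019572 -0.23360338  0.024     ] (array([ 414.1, -237.8]), array([28.1, 20.1]), 74.63)
 felt (array([ 501. , -233.1]), array([61.8, 63.3]), 70.91) 241 [ 0.50275634 -0.23175692  0.00654155]
```

View pics/crop1.png

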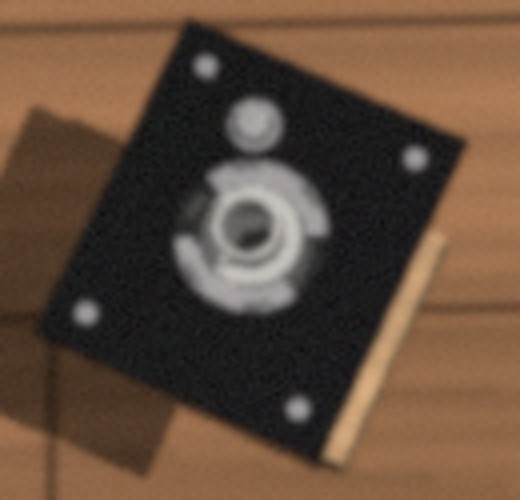

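```bash
cat >> geo.py <<'E'
from plant import *
M=np.array([.575,.1863]); B=np.array([.6250,.1843]); P=np.array([.5003,-.2334])
def q(deg): a=np.radians(deg)/2; return [np.cos(a),np.sin(a),0,0]   # tool down, yaw deg
def fw(n=4):
    a=[]
    for _ in range(n): sleep(.02); o=observe(); a.append(np.r_[o["wrist_force"],o["moment"]])
    return np.mean(a,0)
E
python3 - <<'E'
from geo import *
o=observe()
move_l([*o["eef_pos"][:2],.29],rate=.3); gripper_to(0.0,20)
move_pose([*B,.27],q(90)); move_l([*B,.223],rate=.1); sleep(.2)
f0=fw(); print(observe()["time_s"],observe()["eef_pos"],f0)
z=.223; zc=None; peak=0
while z>.209:
    z-=.0005; move_l([*B,z],rate=.02)
    F=fw(2)[2]-f0[2]; print(round(z,4),round(observe()["eef_pos"][2],4),round(F,2))
    if zc is None and F>1: zc=z
    if F>16 or (peak>4 and F<.5*peak and zc-z>.0025): break
    peak=max(peak,F)
print("contact",zc,observe()["time_s"])
E
```

```text
5.5583 [0.62515186 0.1843124  0.22354465] [ 0.10164966  0.05216065 -0.26264871 -0.0510484   0.05582694  0.04014063]
0.2225 0.2225 0.47
0.222 0.222 -0.15
0.2215 0.2215 0.21
0.221 0.221 0.2
0.2205 0.2205 -0.25
0.22 0.22 0.7
0.2195 0.2195 0.15
0.219 0.219 0.3
0.2185 0.2186 1.4
0.218 0.2184 3.82
0.2175 0.2183 7.06
0.217 0.2179 7.73
0.2165 0.2172 6.35
0.216 0.2162 4.08
0.2155 0.2149 0.62
contact 0.2185 9.8083
```

Contact came at the predicted height, and the force peaked at 7.7 N and then fell away, so the button clicked. I'll follow it down gently, retreat, check by depth, then approach the collar.

```bash
python3 - <<'E'
from geo import *
z=.2155
while z>.212:
    z-=.0005; move_l([*B,z],rate=.02); F=fw(2)[2]; print(round(z,4),round(F,2))
    if F>3: break
move_l([*B,.26],rate=.2)
gripper_to(.05,5)
move_pose([*M,.26],q(60)); sleep(.1)
f=read_camera("top"); w=cloud(f)
b=(np.hypot(w[...,0]-B[0],w[...,1]-B[1])<.005); print("button z",np.nanmedian(w[b][:,2]),b.sum())
f=read_camera("scene"); w=cloud(f)
b=(np.hypot(w[...,0]-B[0]-.003,w[...,1]-B[1])<.006); print("button z scene",np.nanmedian(w[b][:,2]),b.sum())
cv2.imwrite("pics/scene1.png",cv2.resize(f["pixels"][180:330,260:460,::-1],None,fx=3,fy=3))
print(observe()["time_s"],observe()["eef_pos"])
E
```

```text
0.215 -0.2
0.2145 1.2
0.214 0.2
0.2135 0.1
0.213 -0.02
0.2125 0.0
0.212 -0.23
button z nan 0
button z scene 0.34112215542759905 92
13.8083 [0.57544534 0.18616879 0.25973377]
  return np.nanmean(a, axis, out=out, keepdims=keepdims)
```

View pics/scene1.png

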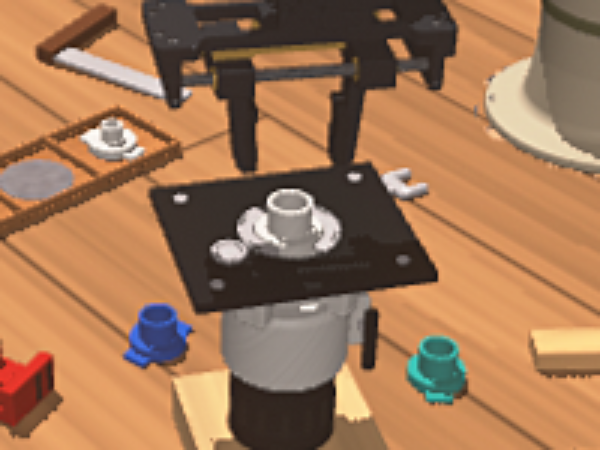

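The button sits low at crop (228,250), and the fingers are open above the collar at (290,205). Now I'll descend, grip lightly and centre by force.

```bash
python3 - <<'E'
from geo import *
f0=fw()
move_l([*M,.213],rate=.08); sleep(.1); print("down",fw()-f0)
p=M.copy(); 
gripper_to(.02,4); sleep(.2); o=observe(); F=fw()-f0; print("grip",o["gripper_width"],o["eef_pos"],F.round(2))
gripper_to(.02,20); sleep(.2); F=fw()-f0; print("grip20",observe()["gripper_width"],F.round(2))
np.save("f0.npy",f0); print(observe()["time_s"])
E
```

```text
down [4.77117952e-02 2.37925320e-01 4.86937671e-01 2.51105494e-05
 3.91748624e-02 1.25439953e-02]
grip 0.02964798846241346 [0.57582125 0.18581973 0.21312339] [ 4.48 -1.16 -0.5  -0.27 -0.68  0.02]
grip20 0.029283857761934463 [ 4.88 -1.52 -0.67 -0.27 -0.65  0.02]
15.9917
```

```bash
python3 - <<'E'
from geo import *
f0=np.load("f0.npy"); p=M.copy()
for i in range(5):
    F=fw()-f0; print(p.round(4),F.round(2),observe()["eef_pos"].round(4))
    if np.hypot(*F[:2])<1: break
    p=p+np.clip(F[:2]*.00012,-.0006,.0006); move_l([*p,.213],rate=.03)
gripper_to(.02,55); sleep(.2); F=fw()-f0; print("grip55",p,observe()["gripper_width"],F.round(2),observe()["eef_pos"])
np.save("p.npy",p); print(observe()["time_s"])
E
```

```text
[0.575  0.1863] [ 4.25 -1.8  -0.45 -0.28 -0.66  0.01] [0.5758 0.1858 0.2131]
[0.5755 0.1861] [ 3.57 -2.05  0.55 -0.38 -0.5  -0.03] [0.5758 0.1858 0.2131]
[0.5759 0.1858] [ 1.24 -1.59  2.38 -0.31 -0.15  0.02] [0.5759 0.1858 0.2131]
[0.5761 0.1856] [-1.35 -0.16  4.44 -0.08  0.15  0.03] [0.5759 0.1858 0.2131]
[0.5759 0.1856] [-0.78  0.82  3.96  0.09  0.13  0.05] [0.5759 0.1858 0.2131]
grip55 [0.57583263 0.18572644] 0.0290914307196207 [ 0.29  1.14  4.48  0.13 -0.01  0.05] [0.5758981  0.18577021 0.21307719]
18.0583
```

```bash
cat > turn.py <<'E'
from geo import *
import json
def turn(a,end,p,z,step,lim,f0):
    hist=[]
    while a<end:
        a+=step; move_pose([*p,z],q(a)); F=fw(2)-f0; hist.append(F[5])
        print(round(a),F.round(2),round(z,4),p.round(4),round(observe()["time_s"],1))
        if abs(F[5])>lim: print("limit"); break
        if np.hypot(*F[:2])>8 or abs(F[2])>20: print("force"); break
        p=p+np.clip(F[:2]*.00006,-.0003,.0003); z+=np.clip(F[2]*.00004,-.0002,.0002)
    json.dump([a,list(p),z],open("st.json","w")); return a,p,z
E
python3 - <<'E'
from turn import *
turn(60,120,np.load("p.npy"),.2132,5,.75,np.load("f0.npy"))
E
```

```text
65 [ 0.7   0.83  3.52  0.06 -0.02  0.18] 0.2132 [0.5758 0.1857] 18.3
70 [ 0.53  0.8   2.98 -0.02 -0.03  0.16] 0.2133 [0.5759 0.1858] 18.6
75 [ 0.48 -0.4   1.08 -0.09 -0.    0.13] 0.2135 [0.5759 0.1858] 18.9
80 [-0.25  0.14 -0.15 -0.1   0.04  0.14] 0.2135 [0.5759 0.1858] 19.2
85 [-0.22 -0.38 -1.47 -0.07 -0.01  0.12] 0.2135 [0.5759 0.1858] 19.5
90 [ 0.36 -0.29 -2.17 -0.03  0.01  0.09] 0.2134 [0.5759 0.1858] 19.8
95 [-0.12 -0.06 -1.83 -0.06  0.04  0.05] 0.2134 [0.5759 0.1858] 20.0
100 [ 0.31  1.12 -1.99 -0.03  0.03  0.09] 0.2133 [0.5759 0.1858] 20.3
105 [-0.32  0.1  -1.37 -0.08  0.08  0.07] 0.2132 [0.5759 0.1858] 20.6
110 [-0.18  0.36 -1.1  -0.05 -0.01  0.1 ] 0.2131 [0.5759 0.1858] 20.9
115 [-0.77  0.58 -0.58 -0.02  0.05  0.15] 0.2131 [0.5759 0.1859] 21.2
120 [ 0.24  0.47 -0.34 -0.09 -0.08  0.08] 0.2131 [0.5759 0.1859] 21.5
```

```bash
python3 - <<'E'
from turn import *
a,p,z=json.load(open("st.json"))
a,p,z=turn(a,171,np.array(p),z,3,.42,np.load("f0.npy"))
f=read_camera("scene"); cv2.imwrite("pics/scene2.png",cv2.resize(f["pixels"][225:290,300:415,::-1],None,fx=6,fy=6,interpolation=cv2.INTER_CUBIC))
print(observe()["eef_pos"],observe()["gripper_width"])
E
```

```text
123 [ 0.63  0.83 -0.31 -0.06 -0.06 -0.05] 0.2131 [0.5759 0.1859] 21.7
126 [ 0.01  0.47  0.98 -0.11 -0.01  0.  ] 0.2131 [0.5759 0.186 ] 22.0
129 [-0.58 -0.3   0.81 -0.02 -0.04 -0.02] 0.2131 [0.5759 0.186 ] 22.3
132 [ 0.51  0.35  1.49 -0.07 -0.1   0.02] 0.2131 [0.5759 0.186 ] 22.6
135 [ 0.1   0.11  1.18 -0.06 -0.06  0.03] 0.2132 [0.5759 0.186 ] 22.9
138 [-0.48  0.6   0.76 -0.03 -0.06  0.02] 0.2132 [0.5759 0.186 ] 23.2
141 [-0.94  0.33  1.88  0.01 -0.03  0.03] 0.2133 [0.5759 0.186 ] 23.4
144 [-1.13 -0.27  5.31  0.01  0.16  0.09] 0.2133 [0.5758 0.1861] 23.7
147 [-3.28 -0.4   9.78 -0.03  0.4   0.04] 0.2135 [0.5758 0.186 ] 24.0
150 [-1.    1.06  8.77  0.    0.13  0.07] 0.2137 [0.5756 0.186 ] 24.3
153 [ 0.57  0.63  8.22  0.02 -0.18 -0.6 ] 0.2139 [0.5755 0.1861] 24.6
limit
[0.57622265 0.18614131 0.21507066] 0.02917640767988109
```

View pics/scene2.png

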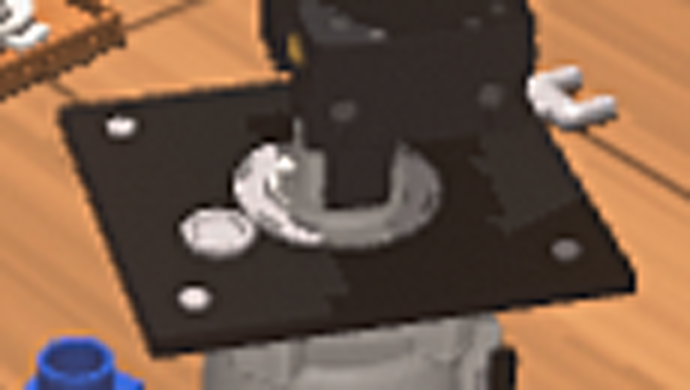

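The spring push came onto the gripper at about 87° of turn, and the stop was felt at 93°. The image shows the gripper still on the collar, the button low at crop (218,230), and the ring windows filled. I'll back off 2° and lift with a force watch.

```bash
python3 - <<'E'
from turn import *
a,p,z=json.load(open("st.json")); p=np.array(p); f0=np.load("f0.npy"); a-=2
move_pose([*p,z],q(a)); print(a,(fw()-f0).round(2),observe()["eef_pos"].round(4)); 
ok=True; z0=z
while z<z0+.022:
    z+=.001; move_l([*p,z],rate=.03); F=fw(2)-f0; print(round(z,4),F.round(2))
    if F[2]<-6 or np.hypot(*F[:2])>8: ok=False; print("STOP"); break
    p=p+np.clip(F[:2]*.00005,-.0003,.0003)
json.dump([a,list(p),z],open("st.json","w")); print(ok,observe()["gripper_width"],observe()["time_s"])
E
```

```text
151 [ 0.58  0.1   9.07 -0.03 -0.13 -0.09] [0.5762 0.1861 0.2152]
0.2149 [ 0.72  0.26  7.28 -0.04 -0.23 -0.03]
0.2159 [ 3.19 -0.06  3.07  0.05 -0.64 -0.12]
0.2169 [ 3.52  0.15 -0.78 -0.07 -0.71 -0.09]
0.2179 [ 0.19  0.04  0.09 -0.03 -0.14  0.03]
0.2189 [-0.48  0.33 -0.69  0.07 -0.07 -0.02]
0.2199 [ 0.03  0.36 -0.45  0.02 -0.08  0.  ]
0.2209 [-0.61  0.54 -0.18  0.08 -0.1   0.  ]
0.2219 [ 0.19  0.58 -0.22  0.06 -0.09  0.03]
0.2229 [-0.62  0.44 -0.84  0.04 -0.11  0.04]
0.2239 [ 0.6   0.99 -0.04  0.03 -0.05  0.04]
0.2249 [-0.42 -0.07 -0.32  0.04 -0.1   0.06]
0.2259 [-0.3   0.36 -0.32  0.01 -0.07  0.03]
0.2269 [-0.12  0.58 -0.73  0.02 -0.11  0.04]
0.2279 [-0.4   0.45 -0.37  0.05 -0.08 -0.  ]
0.2289 [-0.27  0.42 -1.05  0.02 -0.06  0.03]
0.2299 [-0.11  0.81 -0.94  0.03 -0.07 -0.02]
0.2309 [-0.07  0.23 -0.57  0.02 -0.1   0.01]
0.2319 [ 0.29 -0.05 -0.71  0.04 -0.08  0.  ]
0.2329 [-0.07  0.29 -0.27  0.02 -0.07  0.01]
0.2339 [-0.49  0.29 -0.38  0.04 -0.07  0.  ]
0.2349 [-0.83  0.53 -0.48  0.06 -0.08  0.01]
0.2359 [ 0.04  0.25  0.14 -0.   -0.1   0.01]
True 0.028355996759144006 31.175
```

```bash
python3 - <<'E'
from turn import *
a,p,z=json.load(open("st.json")); 
move_l([*p,.30],rate=.2)
print(observe()["gripper_width"])
move_pose([.56,-.02,.30],q(165)); move_pose([*P,.20],q(180)); sleep(.2)
f=read_camera("scene"); cv2.imwrite("pics/scene3.png",cv2.resize(f["pixels"][120:280,180:380,::-1],None,fx=4,fy=3.75))
print(observe()["eef_pos"],observe()["gripper_width"],observe()["time_s"])
E
```

```text
0.028473193240450115
[ 0.5007869  -0.23266576  0.20039395] 0.028861964417671818 33.6917
```

View pics/scene3.png

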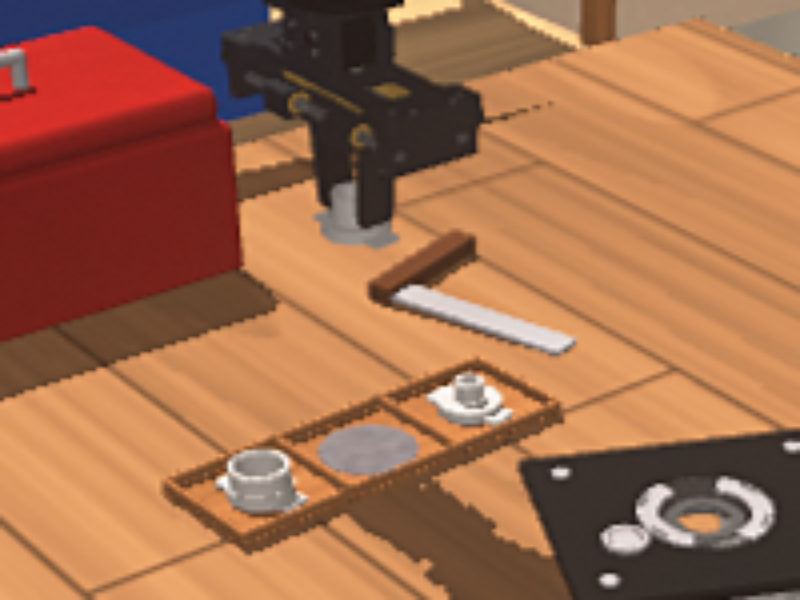

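The guide hangs upright in the gripper at (355,215), the mount is empty at (705,515), and the button is down at (627,538). The pocket's felt at (368,447) is free, so I'll lower the guide with a contact watch.

```bash
python3 - <<'E'
from turn import *
f0=fw(6); move_l([*P,.04],rate=.12); move_l([*P,.031],rate=.05); sleep(.15); f0=fw(6)
z=.031
while z>.020:
    z-=.0007; move_l([*P,z],rate=.03); F=fw(2)-f0
    print(round(z,4),F.round(2)[:3])
    if F[2]>3: break
o=observe(); w=o["gripper_width"]
gripper_to(w+.006); sleep(.3); print("rel",fw()-f0)
gripper_to(.055)
move_l([*P,.12],rate=.1)
move_pose([.40,.0,.33],q(150)); sleep(.3)
f=read_camera("top"); wc=cloud(f); z=wc[...,2]
k=(np.hypot(wc[...,0]-P[0],wc[...,1]-P[1])<.04)
print("collar",rect(wc[k&(z>.027)]),np.nanmax(z[k]),"all",rect(wc[k&(z>.0065)]))
b=np.hypot(wc[...,0]-B[0],wc[...,1]-B[1])<.005; print("button z",np.nanmedian(z[b]),b.sum(), "wf",fw())
cv2.imwrite("pics/top2.png",f["pixels"][:,:,::-1]); print(observe()["time_s"])
E
```

```text
0.0303 [0.16 0.73 0.14]
0.0296 [ 0.81  0.7  -0.45]
0.0289 [-0.14  0.77 -0.37]
0.0282 [ 0.99 -0.35 -0.58]
0.0275 [0.65 0.49 0.19]
0.0268 [ 0.37  0.04 -0.44]
0.0261 [ 0.13  0.54 -0.2 ]
0.0254 [ 0.02  0.53 -0.14]
0.0247 [-1.71  1.45  5.45]
rel [0.82765313 0.29836843 0.96587646 0.01066517 0.01349331 0.02633662]
collar (array([ 498.8, -232.9]), array([30. , 27.4]), 86.14) 0.038050770574430404 all (array([ 503.1, -235.4]), array([76.6, 68.4]), 56.85)
button z 0.20215659094588745 23 wf [-0.62368007  0.38999126 -0.37286989 -0.02480564 -0.00426179  0.02875614]
42.3333
```

View pics/top2.png

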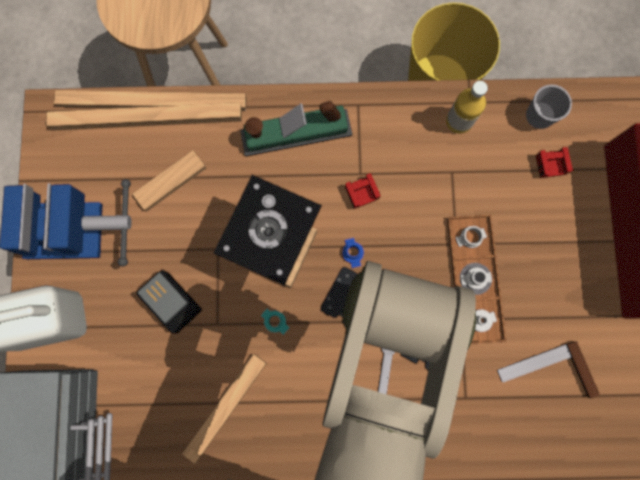

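The guide sits on the felt at (476,278). The spares, dog and battery are unmoved, the mount is empty and the arm is clear. I'll do one flatness check, then hand in.

```bash
python3 - <<'E'
from geo import *
C=[]
for _ in range(4): C.append(cloud(read_camera("top")))
wc=np.nanmean(C,0); z=wc[...,2]
k=(np.hypot(wc[...,0]-.499,wc[...,1]+.233)<.014)&(z>.029)
A=np.c_[wc[k][:,:2]-[.499,-.233],np.ones(k.sum())]; c=np.linalg.lstsq(A,z[k],rcond=None)[0]; print("tilt",np.degrees(np.hypot(*c[:2])),"z",c[2],k.sum())
if abs(c[2]-.033)<.003: close_job(); print("closed")
E
```

```text
tilt 0.8394715723500235 z 0.032590970449803684 41
the job is handed in; nothing more can be done
closed
```

The guide is out of the router and standing flange down in the empty tray compartment. I handed the job in after about 43 s of the 70 s; no verdict is reported.

- **Release:** the button resisted with up to 7.7 N, then snapped down. In the last image its top reads about 2 mm above the sole, where 4 mm is expected and about 10 mm would mean up. The depth readings run 1 mm or so low, so I take it as down.
- **Turn:** I gripped the collar lightly, centred it by force, then gripped at 55 N and turned anticlockwise. The spring push came onto the gripper at about 87°, and the stop was felt at 93° with about 0.6 N m. I backed off 2° before lifting.
- **Lift:** the lift stayed gentle, with no more than about 4 N sideways and about 1 N of pull.
- **Placing:** I lowered the guide until it touched with 5 N, then let go and moved the arm clear.
- **Last checks:** the collar top reads 32.6 mm high (33 mm expected), tilted about 0.8° and about 1.5 mm off the felt's centre. In the last image the spares, bench dog and battery look unmoved. I did not measure their positions.

One reading disagreed: the drag during the turn was only about 0.1 to 0.2 N m, below the 0.2 to 0.5 stated. The spring release, the felt stop and the clean lift all indicate that the guide did turn.

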